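# Nip up and prove the stop-bar clamp levers of a two-tier cart

### The arm

A 7-joint arm with a two-finger parallel gripper is mounted at the origin on the work surface. World frame = base frame: x ahead of the robot, y to its left, z up, the work surface at z = 0. Lengths are in m, angles in rad, forces in N, time in s.
With the tool pointing down it reaches from about 0.4 to 0.85 m from the base axis. Payload 4.5 kg.
Tool frame: the origin (TCP) lies between the finger pads; the fingertips stand r.tips_ahead ahead of it and the grasp point (between the pads) lies 3 mm ahead of it (r.tips_ahead is the distance from the TCP to the fingertips, in m); z points along the fingers, y is the line along which they close (so a half turn about z gives the same grasp; the last joint's range is limited). The gripper opens to 88 mm and grips with 3 to 60 N. Pads are 18 mm wide; open, the fingers measure 123 mm over their backs; the gripper's body (75 mm by 187 mm) begins 45 mm behind the grasp point.
Start: joints at [-1.281, 0.689, -0.195, 1.565, 0.157, 0.902, -0.215], TCP at [0.158, 0.605, 0.261] pointing down, gripper open.
Joint ranges: [-3.01, 3.01], [-0.46, 2.08], [-1.47, 1.51], [0.13, 2.56], [-1, 4.14], [0.04, 2.09], [-2.66, 2.66]. Speed limits (rad/s): [2.57, 2.57, 3.14, 3.14, 3.14, 3.14, 3.14].

### API

Orientations are given as a unit quaternion [w, x, y, z].
In Python, from rig import r, cams, order, models gives the robot as it stands.
- The arm moves only by the tool jog_arm, never from a script. Its argument "increments" is a list of rows, each a list of 7 numbers: the shift along the world's x, y, z in mm, then the turn, a rotation vector about the world's x, y, z in rad, then the closure, from -1 (fully open) to 1 (shut), so that 0 is half open. A call has exactly 5 rows; each row shifts and turns the commanded pose from where the row before left it; what a row does not reach is not made up. A row lasts 1/12 s, in which the tool goes at most 41.7 mm and 7.16 degrees, less where a joint would pass 70% of its speed; a pose out of reach is approached as far as the arm can. A call is refused whole if a number of a shift passes 41.7 or a number of a turn 0.125, either way. A call with a gripper value outside its range is refused whole. The fingers move at their own pace and stop on an object; the grip force is fixed at half the most. Time passes only in rows, so rows that do not move let the fingers close, or fill a call up. It gives the time, the measured TCP pose, the force, the opening and the grip force at its end, in the units of the state.
- r.get_state(): the state, without advancing time (a new reading comes with each control period).
- cams.get_image(name): name is "scene" or "side" or "wrist"; returns (picture, depth): 400x640x3 uint8, red, green, blue; 400x640 float32, m along the optical axis (not along the pixel's ray), 0 where there is no reading.
- cams.camera_model(name): a dict with "fx", "fy", "cx", "cy" (pixels), "eye" and "orientation" of the camera in the world; the wrist camera has in their place "hand_eye" (4x4, takes a point from camera to tool coordinates, whose origin is the TCP and whose axes are the flange's). Camera axes: x right, y up, looking along -z (the intrinsics and any distortion apply to the point x, -y, -z); pixel columns grow to the right and rows downward; lengths in m; the calibration is good to about 2 mm. A picture is of the moment at which its call begins: read the wrist's pose just before it. camera_model takes no time and is no camera call.
- order.sign_off(): hands the job in; it is judged then, once.
Trained networks look in the newest picture that a camera, given by its name, has taken for a name from the list of things; names that differ only in an ending like _2 or _b are one class to them, and where a whole thing is asked for, a point or a joint stands for the part that bears it (a point fixed in the world has none). Each returns a list of dicts, best first, with "confidence" (0 to 1); they miss things now and then, are a little off and sometimes report something else, mostly with a low value. They report only what shows in the picture. A call takes as long as a camera call.
- models.outline_of(camera, thing): "pixels" (400x640 bool, what is visible of it) and "uv" ([column, row] in pixels, amid what is visible of it).
The state is a dict: "clock": time; "qpos": joint angles; "qvel": joint speeds; "joint_efforts": joint torques, N m; "tool_pos": TCP position; "ee_rot": TCP orientation; "wrist_force": force on the tool from outside, world axes, zero at the start; "moment": the same for the moment, N m; "finger_gap": finger opening in m; "grip_force": force on a finger pad.
Only numpy, scipy, OpenCV 4.12 (cv2) and the standard library are available. Lean on these libraries where they do the work, as an engineer would, in place of code of your own. Each camera call takes 0.05 s, during which the arm holds its last target. There are 200 camera calls.

### The job

Before the cart is rolled out, one of the two clamp levers that lock the stop bar in front of the clear box has worked loose: find it and turn it clockwise, seen from above, until it bites, then lean sideways on its end pad with about 10 N for a good 1.5 s, never more than 15 N, to see that it holds without turning any further. When it has held, let go and prove the other lever last, with the same push the same way, without ever backing that tight one off. Leave both clamped and untouched, and leave everything else on the cart where it is.

Things in the scene. Friction and masses are not known exactly. Their poses are not given: they have to be found in the camera images.
- cart: aluminium two-tier cart of 30 mm T-slot profile, 450 x 600 mm, parked against the bench and locked; it does not move during the job. Origin at the centre of the upper deck's surface (level with the bench, height 0), x to its far side with the push handle, z up. A 30 mm high profile frame runs round the deck
- stop_bar: 30 x 30 x 600 mm aluminium profile lying across the tier on the two side profiles, along its own y; its top is 60 mm above the deck; fixed. Origin at the centre of its underside. A clamp lever stands on each end, 285 mm from the middle
- axis_a (a point): top of the 29 mm steel washer of one of the two identical clamp levers, on its upright screw axis, 63 mm above the deck. The two clamps swap ends of the bar from run to run. The black lever hub (23 mm wide) rises to 95 mm above the deck; from it one arm, 11 mm thick, runs out and rises to a rounded end pad at 72 mm from the axis. Whatever lies beneath the arm's sweep (bar, frame, things on the deck) is no higher than the bar, 60 mm. Clockwise from above tightens
- axis_b (a point): the same point of the other clamp lever
- pad_a (a point): centre of the rounded end pad of lever a: a ball of 18 mm diameter (joined to the arm, 15 mm thick there), 72 mm from the screw axis, 107.5 mm above the deck. It turns with the lever; the horizontal line from axis_a to pad_a is the lever's direction, which points towards the robot, give or take 0.5 rad, when tight, and up to 0.85 rad further anticlockwise when loose
- pad_b (a point): the same point of lever b
- screw_a (a joint): how far clamp screw a is from biting (rad): 0 = bites and stops hard, negative = slack still to be turned clockwise, at least -1.0. While slack it turns with about 1 N at the pad and stays where it is left; once it has bitten it turns no further under any push in bounds
- screw_b (a joint): the same for clamp screw b
- grip_a (a joint): springy wind-up of arm a against its own screw (rad), positive when pushed clockwise: 20 N m per rad, so 0.0036 rad (0.26 mm of pad travel) for each N of sideways push at the pad once the screw has bitten; a push of 10 N reads 0.036, and 15 N reads 0.054. 0 when let go
- grip_b (a joint): the same for arm b
- kimchi_box: loose clear plastic box with white lid and grey twist vent cap, 156 x 216 mm, 127 mm high, just behind the stop bar; leave alone. Origin at the centre of its underside
- weight_1: loose white ceramic lid weight, disc 80 mm across with a knob, 47 mm high, standing on the deck behind the bar beside the box; leave alone
- weight_2: the other ceramic lid weight, the same
- chopstick_1: loose flat stainless chopstick, 225 x 7.5 x 4 mm, on the deck in front of the bar; leave alone
- chopstick_2: the other chopstick; leave alone
- scraper: loose grey silicone scraper, 230 mm long, 12 mm thick, on the deck in front of the bar; leave alone
- cup: loose stainless cup, 62 mm across, 75 mm high, near the far edge of the deck; leave alone
- jar: loose glass jar with steel cap, 60 mm across, 95 mm high, near the far edge of the deck; leave alone

How it is judged:
On the way, in this order (a step that is already met when the one before it is completed fails the run):
1. the loose lever has been run in until it bites, and a push of 7 to 15 N at its end is held for a second without it turning (value of joint screw_a above -0.02 rad and velocity of joint screw_a between -0.05 and 0.05 rad/s and value of joint grip_a between 0.0245 and 0.06 rad), for 1 s.
2. the other, tight lever is then proved the same way: 7 to 15 N held for a second without it turning (value of joint screw_b above -0.02 rad and velocity of joint screw_b between -0.05 and 0.05 rad/s and value of joint grip_b between 0.0245 and 0.06 rad), for 1 s.
At the end, for the whole second after the job is handed in: both clamp screws have bitten (within 0.04 rad of their stop), both levers are let go (wind-up under 0.01 rad), and every loose thing on the cart lies within 20 mm of where it was (value of joint each of screw_a, screw_b above -0.04 rad and value of joint grip_a between -0.01 and 0.01 rad and value of joint grip_b between -0.01 and 0.01 rad and distance of each of kimchi_box, weight_1, weight_2, chopstick_1, chopstick_2, scraper, cup, jar from where it was at the start of the episode below 0.02 m); the robot touches nothing.
It fails at once if a lever is overstrained: pushed clockwise or back with more than 16.5 N at its end pad (1.2 N m) (value of joint any of grip_a, grip_b above 0.06 rad or value of joint any of grip_a, grip_b below -0.06 rad).
It fails at once if the tight lever is backed off by more than 0.06 rad (value of joint screw_b below -0.06 rad).
It fails at once if a loose thing on the cart is shifted by more than 20 mm (distance of any of kimchi_box, weight_1, weight_2, chopstick_1, chopstick_2, scraper, cup, jar from where it was at the start of the episode above 0.02 m).
It also fails if it takes over 72 s, if anything falls off the work surface, if the arm or the gripper's body presses on something with over 40 N, if the wrist force passes 120 N, or if a joint passes its speed limit or range.

## Working session

There is one attempt and no reset: what is moved stays moved. The work goes in short steps, Python scripts to look and compute and a tool call to move; the robot and the scene stay as the last step left them, time stands still between calls to the robot, and variables do not carry over. Pictures are saved under pics/ and viewed, at most 10 in all, crops included, and the job is handed in when it is done.

Besides the shell and the picture viewer there is one more tool, called after "Emit:" as a command line: name --pt "numbers of a row" for each row, then --argument value for the rest. jog_arm: Moves the arm, as the interface text tells. Its arguments: {"type":"object","properties":{"increments":{"type":"array"}},"required":["increments"]}

```bash
mkdir -p pics; ls; cat > h.py <<'E'
import numpy as np, cv2
from rig import r, cams, order, models
from scipy.spatial.transform import Rotation as R
def q(o): o=np.array(o); return R.from_quat(o[[1,2,3,0]])
def cloud(name,d,m):
    u=np.arange(640)[None]+0*d; v=np.arange(400)[:,None]+0*d
    p=np.stack([(u-m['cx'])/m['fx']*d,-(v-m['cy'])/m['fy']*d,-d],-1)
    if name=='wrist':
        s=r.get_state(); T=np.array(m['hand_eye']); p=p@T[:3,:3].T+T[:3,3]
        return p@q(s['ee_rot']).as_matrix().T+np.array(s['tool_pos'])
    o=m['orientation']; M=np.array(o) if np.ndim(o)==2 else q(o).as_matrix()
    return p@M.T+np.array(m['eye'])
E
python3 - <<'E'
from h import *
s=r.get_state(); print(s, r.tips_ahead)
for n in ['scene','side']:
    m=cams.camera_model(n); print(n,m)
    im,d=cams.get_image(n); cv2.imwrite(f'pics/{n}0.png',im[...,::-1]); np.savez(f'{n}0.npz',im=im,d=d)
    P=cloud(n,d,m)
    for t in ['axis_a','pad_a','screw_a','stop_bar']:
        for o in models.outline_of(n,t):
            k=o['pixels']&(d>0); print(n,t,round(o['confidence'],2),np.round(o['uv']),k.sum(),np.round(np.median(P[k],0),3) if k.any() else '', np.round(P[k].min(0),3) if k.any() else '',np.round(P[k].max(0),3)if k.any() else '')
E
```

```text
pics
{'clock': 0.0, 'qpos': array([-1.28120083,  0.68999502, -0.19450258,  1.56634058,  0.15732257,
        0.9024908 , -0.21512489]), 'qvel': array([-5.92085576e-04, -8.27852350e-04, -1.45619971e-03, -3.50806125e-04,
        1.23644876e-03, -6.40694049e-05, -7.27667339e-04]), 'joint_efforts': array([-1.59039805e-04, -5.27555001e+01, -1.26709711e+00, -1.53430581e+01,
       -5.26428572e-02,  6.33103875e-03,  1.76079134e-04]), 'tool_pos': array([0.15804116, 0.60407875, 0.25990374]), 'ee_rot': array([-3.95618998e-05,  1.27517414e-01,  9.91835905e-01, -9.19367013e-04]), 'wrist_force': array([-0.40201925,  0.59318205, -0.55041422]), 'moment': array([-0.00994647,  0.01222495, -0.00370171]), 'grip_force': 0.0, 'finger_gap': 0.08796799160892331} 0.022
scene {'fx': 419.548776950967, 'fy': 419.548776950967, 'cx': 314.9859005470912, 'cy': 200.02395440639134, 'eye': array([ 0.94888639, -0.41475669,  0.82845878]), 'orientation': array([0.89619134, 0.30382561, 0.10742515, 0.30494413])}
scene axis_a 0.8 [355. 124.] 265 [0.527 0.295 0.091] [ 0.152  0.279 -0.573] [0.553 0.944 0.115]
scene axis_a 0.7
[... 1414 characters left out ...]
23 0.118]
side pad_a 0.76 [380. 146.] 184 [ 0.502 -0.288  0.096] [ 0.459 -0.319  0.078] [ 0.537 -0.261  0.117]
side screw_a 0.9 [318. 303.] 409 [0.515 0.306 0.096] [0.462 0.221 0.   ] [0.546 0.323 0.118]
side screw_a 0.74 [374. 147.] 219 [ 0.515 -0.283  0.094] [ 0.462 -1.228 -0.423] [ 0.655 -0.261  0.117]
side screw_a 0.25 [302. 303.] 35946 [0.586 0.148 0.   ] [ 0.342 -1.597 -0.76 ] [1.482 0.322 0.118]
side screw_a 0.22 [324. 298.] 439 [0.515 0.306 0.096] [ 0.46   0.197 -0.001] [0.573 0.323 0.118]
side stop_bar 0.85 [337. 240.] 2536 [0.531 0.086 0.06 ] [ 0.511 -0.29  -0.003] [0.571 0.316 0.065]
side stop_bar 0.32 [373. 300.] 1193 [0.439 0.205 0.01 ] [ 0.413  0.034 -0.002] [0.467 0.265 0.016]
```

```bash
python3 - <<'E'
from h import *
Cs={'L':(.53,.295),'R':(.53,-.285)}
for n in ['scene','side']:
    z=np.load(f'{n}0.npz'); P=cloud(n,z['d'],cams.camera_model(n)).reshape(-1,3)
    bar=P[(abs(P[:,2]-.06)<.004)&(abs(P[:,1])<.24)&(P[:,0]>.48)&(P[:,0]<.6)]
    f=np.polyfit(bar[:,1],bar[:,0],1); print(n,'bar x=',np.round(f,4),len(bar),np.median(bar[:,2]))
    for k,c in Cs.items():
        A=P[(np.hypot(P[:,0]-c[0],P[:,1]-c[1])<.12)&(P[:,2]>.068)&(P[:,2]<.13)]
        top=A[A[:,2]>.112]; 
        print(n,k,len(A),'top',len(top),np.round(np.median(top,0),4))
        hub=A[(abs(A[:,2]-.095)<.004)&(A[:,0]>.515)]; print(' hub',len(hub),np.round(np.median(hub,0),4),np.round(hub.min(0),3),np.round(hub.max(0),3))
        lo=P[(np.hypot(P[:,0]-c[0],P[:,1]-c[1])<.04)&(abs(P[:,2]-.0635)<.0015)];print(' washer',len(lo),np.round(lo.mean(0),4))
a=cv2.imread('pics/scene0.png');b=cv2.imread('pics/side0.png')
f=lambda i,u,v:cv2.resize(i[v:v+100,u:u+130],None,fx=3,fy=3,interpolation=2)
cv2.imwrite('pics/c.png',np.vstack([np.hstack([f(a,295,70),f(a,120,230)]),np.hstack([f(b,250,250),f(b,310,100)])]))
E
```

```text
scene bar x= [0.0125 0.5328] 1418 0.05837841654024156
scene L 214 top 17 [0.4702 0.3069 0.1136]
 hub 45 [0.5368 0.2938 0.0932] [0.515 0.284 0.091] [0.551 0.301 0.096]
 washer 18 [0.5443 0.2882 0.0632]
scene R 400 top 32 [ 0.4697 -0.317   0.1132]
 hub 74 [ 0.5297 -0.2763  0.0932] [ 0.516 -0.289  0.091] [ 0.539 -0.266  0.097]
 washer 23 [ 0.5344 -0.2778  0.063 ]
side bar x= [0.026  0.5338] 1818 0.060420790353072185
side L 426 top 68 [0.4716 0.3141 0.1142]
 hub 109 [0.5353 0.3004 0.0944] [0.515 0.288 0.091] [0.549 0.309 0.098]
 washer 62 [0.5367 0.2995 0.0633]
side R 205 top 20 [ 0.4718 -0.3097  0.1142]
 hub 33 [ 0.526  -0.2713  0.0941] [ 0.516 -0.284  0.091] [ 0.537 -0.261  0.097]
 washer 24 [ 0.5249 -0.2673  0.0632]
```

View pics/side0.png

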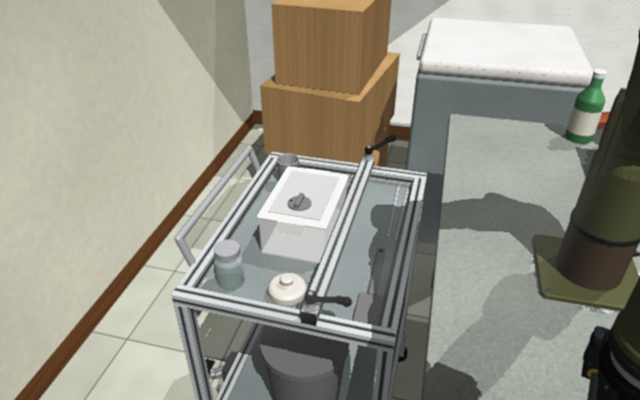

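View pics/c.png

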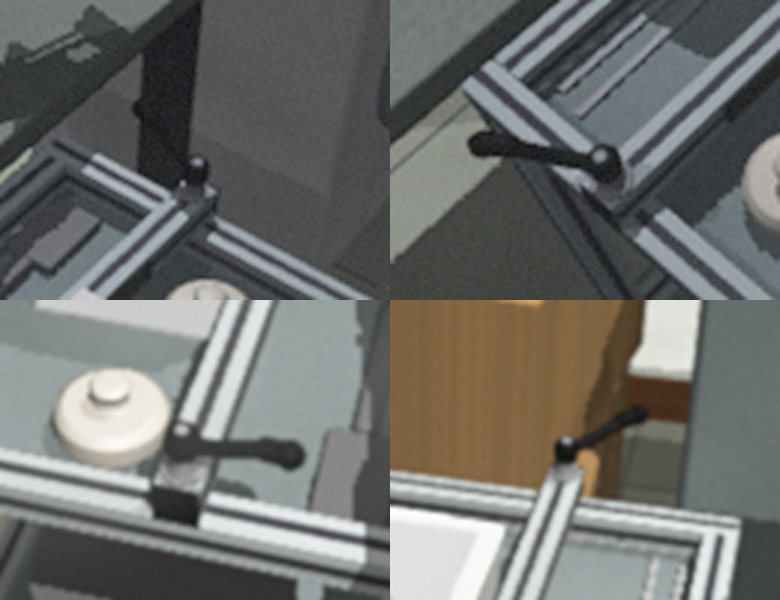

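Side view: the left lever's hub is at about (310,297) with its arm pointing right to (347,301), which is -x and slightly +y. The right lever's hub is at about (369,151) with its pad at (392,140). It sits about 0.6 rad anticlockwise of -x, past the 0.5 limit for a tight lever, so the right one is the likely loose lever. I'll go there with the fingers shut and test it with light force.

Emit:
jog_arm --pt "35 -20 0 0 0 0 1" --pt "35 -20 0 0 0 0 1" --pt "35 -20 0 0 0 0 1" --pt "35 -20 0 0 0 0 1" --pt "35 -20 0 0 0 0 1"

```text
clock: 0.92
tool_pos: [0.3346, 0.5036, 0.2609]
ee_rot: [0.0, 0.127, 0.992, 0.0]
wrist_force: [0.1, -0.3, -0.2]
finger_gap: 0.0571
grip_force: 0.0
```

Emit:
jog_arm --pt "29 -29 0 0 0 0 1" --pt "29 -29 0 0 0 0 1" --pt "29 -29 0 0 0 0 1" --pt "29 -29 0 0 0 0 1" --pt "29 -29 0 0 0 0 1"

```text
clock: 1.33
tool_pos: [0.4794, 0.3581, 0.2609]
ee_rot: [0.0, 0.128, 0.992, 0.0]
wrist_force: [1.1, 1.5, -0.0]
finger_gap: 0.0233
grip_force: 0.0
```

Emit:
jog_arm --pt "12 -39 0 0 0 -0.08 1" --pt "12 -39 0 0 0 -0.08 1" --pt "12 -39 0 0 0 -0.08 1" --pt "12 -39 0 0 0 -0.08 1" --pt "12 -39 0 0 0 -0.08 1"

```text
clock: 1.75
tool_pos: [0.5385, 0.1628, 0.261]
ee_rot: [0.0, 0.324, 0.946, 0.0]
wrist_force: [1.3, -0.1, 0.0]
finger_gap: -0.0
grip_force: 0.0
```

Emit:
jog_arm --pt "0 -40 0 0 0 -0.08 1" --pt "0 -40 0 0 0 -0.08 1" --pt "0 -40 0 0 0 -0.08 1" --pt "0 -40 0 0 0 -0.08 1" --pt "0 -40 0 0 0 -0.08 1"

```text
clock: 2.17
tool_pos: [0.538, -0.0372, 0.261]
ee_rot: [0.0, 0.505, 0.863, 0.0]
wrist_force: [0.4, 0.4, 0.2]
finger_gap: 0.0005
grip_force: 0.0
```

Emit:
jog_arm --pt "-8 -40 0 0 0 0 1" --pt "-8 -40 0 0 0 0 1" --pt "-8 -40 0 0 0 0 1" --pt "-8 -40 0 0 0 0 1" --pt "-8 -40 0 0 0 0 1"

```text
clock: 2.58
tool_pos: [0.4975, -0.2372, 0.261]
ee_rot: [0.0, 0.504, 0.864, 0.0]
wrist_force: [1.7, -0.5, -0.4]
finger_gap: 0.0005
grip_force: 0.0
```

Emit:
jog_arm --pt "-3 -28 0 0 0 0 1" --pt "-3 -28 0 0 0 0 1" --pt "-3 -28 0 0 0 0 1" --pt "-3 -29 0 0 0 0 1" --pt "0 0 0 0 0 0 1"

```text
clock: 3.0
tool_pos: [0.4836, -0.3561, 0.2608]
ee_rot: [0.001, 0.508, 0.862, -0.003]
wrist_force: [0.6, -0.8, -0.2]
finger_gap: 0.0
grip_force: 0.0
```

```bash
python3 - <<'E'
from h import *
n='wrist'; m=cams.camera_model(n)
s=r.get_state(); im,d=cams.get_image(n); P=cloud(n,d,m)
cv2.imwrite('pics/w1.png',im[...,::-1])
for t in ['axis_a','pad_a']:
  for o in models.outline_of(n,t):
    k=o['pixels']&(d>0); p=P[k]; p=p[(p[:,2]>.07)&(p[:,2]<.13)]
    if len(p)<20: continue
    top=p[p[:,2]>p[:,2].max()-.003]; hub=p[abs(p[:,2]-.095)<.003]
    print(t,round(o['confidence'],2),np.round(o['uv']),len(p),'top',np.round(top.mean(0),4),'hub',hub.shape,np.round(p.min(0),3),np.round(p.max(0),3))
E
```

```text
axis_a 0.88 [388. 128.] 2027 top [ 0.4706 -0.3097  0.1166] hub (797, 3) [ 0.462 -0.318  0.07 ] [ 0.539 -0.257  0.119]
pad_a 0.68 [379. 130.] 1994 top [ 0.4706 -0.3097  0.1166] hub (797, 3) [ 0.462 -0.318  0.07 ] [ 0.539 -0.257  0.119]
```

View pics/w1.png

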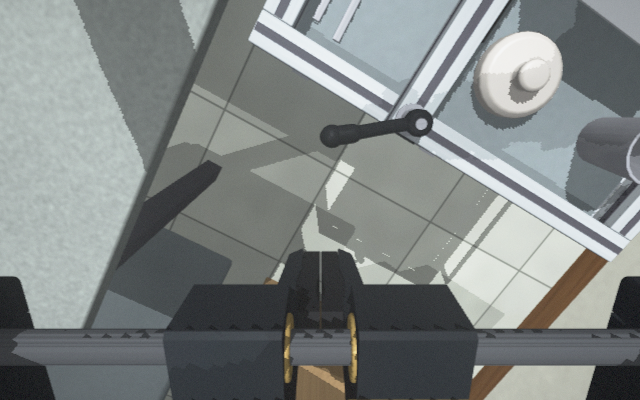

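Wrist view: pad at (332,135), hub at (420,122), shut fingers at (320,265). The pad measures (0.4706, -0.3097), which agrees with the other cameras. I'll descend beside it and close in.

Emit:
jog_arm --pt "2 1 -36 0 0 0 1" --pt "2 1 -36 0 0 0 1" --pt "2 1 -36 0 0 0 1" --pt "2 1 -36 0 0 0 1" --pt "0 0 0 0 0 0 1"

```text
clock: 3.57
tool_pos: [0.4917, -0.3391, 0.1106]
ee_rot: [-0.006, 0.502, 0.865, 0.001]
wrist_force: [-0.5, 0.6, -1.1]
finger_gap: 0.0006
grip_force: 0.0
```

Emit:
jog_arm --pt "-2 4 0 0 0 0 1" --pt "-2 4 0 0 0 0 1" --pt "-2 4 0 0 0 0 1" --pt "-2 3 0 0 0 0 1" --pt "0 0 0 0 0 0 1"

```text
clock: 3.98
tool_pos: [0.4864, -0.3287, 0.1186]
ee_rot: [0.001, 0.503, 0.864, 0.0]
wrist_force: [-0.4, 0.3, 0.1]
finger_gap: 0.0007
grip_force: 0.0
```

Emit:
jog_arm --pt "-0.5 0.9 0 0 0 0 1" --pt "-0.5 0.9 0 0 0 0 1" --pt "-0.5 0.9 0 0 0 0 1" --pt "-0.5 0.9 0 0 0 0 1" --pt "0 0 0 0 0 0 1"

```text
clock: 4.4
tool_pos: [0.4841, -0.326, 0.1168]
ee_rot: [0.0, 0.504, 0.864, -0.0]
wrist_force: [-0.1, -1.4, 0.7]
finger_gap: 0.0004
grip_force: 0.5
```

Emit:
jog_arm --pt "-0.3 0.4 0 0 0 0 1" --pt "-0.3 0.4 0 0 0 0 1" --pt "-0.3 0.4 0 0 0 0 1" --pt "0 0 0 0 0 0 1" --pt "0 0 0 0 0 0 1"

```text
clock: 4.82
tool_pos: [0.4831, -0.3245, 0.1166]
ee_rot: [-0.0, 0.504, 0.864, 0.0]
wrist_force: [-0.4, -1.2, 0.7]
finger_gap: 0.0003
grip_force: 0.4
```

Emit:
jog_arm --pt "-0.3 0.4 0 0 0 0 1" --pt "-0.3 0.4 0 0 0 0 1" --pt "-0.3 0.4 0 0 0 0 1" --pt "0 0 0 0 0 0 1" --pt "0 0 0 0 0 0 1"

```text
clock: 5.23
tool_pos: [0.4822, -0.3232, 0.1167]
ee_rot: [-0.0, 0.504, 0.864, 0.0]
wrist_force: [0.1, -0.9, 0.1]
finger_gap: 0.0004
grip_force: 0.4
```

The force stays at about 1 N while the lever moves, so the right lever is the loose one. I'll rotate it rigidly about its axis by about 0.045 rad per call. At that step size, hitting the stop can't exceed about 13 N.

Emit:
jog_arm --pt "-0.54 0.54 0 0 0 -0.011 1" --pt "-0.54 0.54 0 0 0 -0.011 1" --pt "-0.54 0.54 0 0 0 -0.011 1" --pt "-0.54 0.54 0 0 0 -0.011 1" --pt "0 0 0 0 0 0 1"

```text
clock: 5.65
tool_pos: [0.4799, -0.3209, 0.1167]
ee_rot: [-0.0, 0.523, 0.852, 0.0]
wrist_force: [-0.3, -1.2, 0.5]
finger_gap: 0.0011
grip_force: 0.4
```

Emit:
jog_arm --pt "-0.51 0.56 0 0 0 -0.011 1" --pt "-0.51 0.56 0 0 0 -0.011 1" --pt "-0.51 0.56 0 0 0 -0.011 1" --pt "-0.51 0.56 0 0 0 -0.011 1" --pt "0 0 0 0 0 0 1"

```text
clock: 6.07
tool_pos: [0.4779, -0.3187, 0.1167]
ee_rot: [-0.0, 0.542, 0.841, 0.0]
wrist_force: [-0.4, -0.9, -0.1]
finger_gap: 0.0006
grip_force: 0.4
```

Emit:
jog_arm --pt "-0.48 0.59 0 0 0 -0.011 1" --pt "-0.48 0.59 0 0 0 -0.011 1" --pt "-0.48 0.59 0 0 0 -0.011 1" --pt "-0.48 0.59 0 0 0 -0.011 1" --pt "0 0 0 0 0 0 1"

```text
clock: 6.48
tool_pos: [0.476, -0.3163, 0.1167]
ee_rot: [-0.0, 0.56, 0.829, 0.0]
wrist_force: [0.4, -1.0, 0.3]
finger_gap: 0.0004
grip_force: 0.4
```

Emit:
jog_arm --pt "-0.46 0.61 0 0 0 -0.011 1" --pt "-0.46 0.61 0 0 0 -0.011 1" --pt "-0.46 0.61 0 0 0 -0.011 1" --pt "-0.46 0.61 0 0 0 -0.011 1" --pt "0 0 0 0 0 0 1"

```text
clock: 6.9
tool_pos: [0.4742, -0.3139, 0.1167]
ee_rot: [-0.0, 0.578, 0.816, 0.0]
wrist_force: [0.4, 0.2, -0.3]
finger_gap: 0.0005
grip_force: 0.4
```

Emit:
jog_arm --pt "-0.43 0.63 0 0 0 -0.011 1" --pt "-0.43 0.63 0 0 0 -0.011 1" --pt "-0.43 0.63 0 0 0 -0.011 1" --pt "-0.43 0.63 0 0 0 -0.011 1" --pt "0 0 0 0 0 0 1"

```text
clock: 7.32
tool_pos: [0.4725, -0.3113, 0.1167]
ee_rot: [-0.0, 0.596, 0.803, 0.0]
wrist_force: [-0.9, -0.4, -0.4]
finger_gap: 0.0002
grip_force: 0.4
```

Emit:
jog_arm --pt "-0.4 0.65 0 0 0 -0.011 1" --pt "-0.4 0.65 0 0 0 -0.011 1" --pt "-0.4 0.65 0 0 0 -0.011 1" --pt "-0.4 0.65 0 0 0 -0.011 1" --pt "0 0 0 0 0 0 1"

```text
clock: 7.73
tool_pos: [0.4709, -0.3087, 0.1167]
ee_rot: [-0.0, 0.613, 0.79, 0.0]
wrist_force: [-0.5, -1.2, 0.1]
finger_gap: 0.0006
grip_force: 0.4
```

Emit:
jog_arm --pt "-0.37 0.66 0 0 0 -0.011 1" --pt "-0.37 0.66 0 0 0 -0.011 1" --pt "-0.37 0.66 0 0 0 -0.011 1" --pt "-0.37 0.66 0 0 0 -0.011 1" --pt "0 0 0 0 0 0 1"

```text
clock: 8.15
tool_pos: [0.4695, -0.3061, 0.1167]
ee_rot: [-0.0, 0.631, 0.776, 0.0]
wrist_force: [-0.9, -0.8, 0.5]
finger_gap: 0.0004
grip_force: 0.4
```

Emit:
jog_arm --pt "-0.34 0.68 0 0 0 -0.011 1" --pt "-0.34 0.68 0 0 0 -0.011 1" --pt "-0.34 0.68 0 0 0 -0.011 1" --pt "-0.34 0.68 0 0 0 -0.011 1" --pt "0 0 0 0 0 0 1"

```text
clock: 8.57
tool_pos: [0.4681, -0.3033, 0.1167]
ee_rot: [-0.0, 0.647, 0.762, 0.0]
wrist_force: [-0.1, -1.5, 0.0]
finger_gap: 0.0004
grip_force: 0.4
```

Emit:
jog_arm --pt "-0.31 0.69 0 0 0 -0.011 1" --pt "-0.31 0.69 0 0 0 -0.011 1" --pt "-0.31 0.69 0 0 0 -0.011 1" --pt "-0.31 0.69 0 0 0 -0.011 1" --pt "0 0 0 0 0 0 1"

```text
clock: 8.98
tool_pos: [0.4669, -0.3006, 0.1167]
ee_rot: [-0.0, 0.664, 0.748, 0.0]
wrist_force: [-0.3, -0.9, -0.4]
finger_gap: 0.0003
grip_force: 0.4
```

Emit:
jog_arm --pt "-0.28 0.7 0 0 0 -0.011 1" --pt "-0.28 0.7 0 0 0 -0.011 1" --pt "-0.28 0.7 0 0 0 -0.011 1" --pt "-0.28 0.7 0 0 0 -0.011 1" --pt "0 0 0 0 0 0 1"

```text
clock: 9.4
tool_pos: [0.466, -0.2988, 0.1169]
ee_rot: [0.001, 0.681, 0.733, -0.0]
wrist_force: [-0.8, -3.6, -0.9]
finger_gap: 0.0007
grip_force: 1.6
```

Force is up to 3.6 N, so it has bitten. I'll let it settle.

Emit:
jog_arm --pt "0 0 0 0 0 0 1" --pt "0 0 0 0 0 0 1" --pt "0 0 0 0 0 0 1" --pt "0 0 0 0 0 0 1" --pt "0 0 0 0 0 0 1"

```text
clock: 9.82
tool_pos: [0.4659, -0.2985, 0.1168]
ee_rot: [0.0, 0.68, 0.733, -0.0]
wrist_force: [-0.2, -4.3, -1.3]
finger_gap: 0.0007
grip_force: 2.0
```

Emit:
jog_arm --pt "-0.1 0.5 0 0 0 0 1" --pt "-0.1 0.5 0 0 0 0 1" --pt "0 0 0 0 0 0 1" --pt "0 0 0 0 0 0 1" --pt "0 0 0 0 0 0 1"

```text
clock: 10.23
tool_pos: [0.4658, -0.2979, 0.1169]
ee_rot: [0.001, 0.68, 0.733, -0.0]
wrist_force: [-0.1, -5.9, 0.2]
finger_gap: 0.0007
grip_force: 2.7
```

Emit:
jog_arm --pt "-0.1 0.7 0 0 0 0 1" --pt "-0.1 0.6 0 0 0 0 1" --pt "-0.1 0.6 0 0 0 0 1" --pt "0 0 0 0 0 0 1" --pt "0 0 0 0 0 0 1"

```text
clock: 10.65
tool_pos: [0.4657, -0.2971, 0.117]
ee_rot: [0.002, 0.681, 0.733, -0.001]
wrist_force: [-0.0, -6.1, -1.1]
finger_gap: 0.0005
grip_force: 3.7
```

Emit:
jog_arm --pt "0 0 0 0 0 0 1" --pt "0 0 0 0 0 0 1" --pt "0 0 0 0 0 0 1" --pt "0 0 0 0 0 0 1" --pt "0 0 0 0 0 0 1"

```text
clock: 11.07
tool_pos: [0.4657, -0.2971, 0.117]
ee_rot: [0.002, 0.68, 0.733, -0.001]
wrist_force: [-0.2, -7.0, -0.6]
finger_gap: 0.0003
grip_force: 3.7
```

Emit:
jog_arm --pt "0 0 0 0 0 0 1" --pt "0 0 0 0 0 0 1" --pt "0 0 0 0 0 0 1" --pt "0 0 0 0 0 0 1" --pt "0 0 0 0 0 0 1"

```text
clock: 11.48
tool_pos: [0.4657, -0.2971, 0.117]
ee_rot: [0.002, 0.681, 0.733, -0.001]
wrist_force: [0.6, -6.8, -1.2]
finger_gap: 0.0007
grip_force: 3.7
```

Emit:
jog_arm --pt "-0.1 0.8 0 0 0 0 1" --pt "-0.1 0.8 0 0 0 0 1" --pt "-0.1 0.8 0 0 0 0 1" --pt "0 0 0 0 0 0 1" --pt "0 0 0 0 0 0 1"

```text
clock: 11.9
tool_pos: [0.4655, -0.2961, 0.1172]
ee_rot: [0.003, 0.681, 0.732, -0.001]
wrist_force: [-0.8, -10.3, -1.3]
finger_gap: 0.0005
grip_force: 4.9
```

Emit:
jog_arm --pt "0 0 0 0 0 0 1" --pt "0 0 0 0 0 0 1" --pt "0 0 0 0 0 0 1" --pt "0 0 0 0 0 0 1" --pt "0 0 0 0 0 0 1"

```text
clock: 12.32
tool_pos: [0.4655, -0.296, 0.1172]
ee_rot: [0.003, 0.681, 0.732, -0.001]
wrist_force: [0.3, -10.1, -1.6]
finger_gap: 0.0004
grip_force: 4.9
```

Holding at about 10 N.

Emit:
jog_arm --pt "0 0 0 0 0 0 1" --pt "0 0 0 0 0 0 1" --pt "0 0 0 0 0 0 1" --pt "0 0 0 0 0 0 1" --pt "0 0 0 0 0 0 1"

```text
clock: 12.73
tool_pos: [0.4655, -0.296, 0.1172]
ee_rot: [0.003, 0.681, 0.732, -0.001]
wrist_force: [-0.8, -9.5, -1.6]
finger_gap: 0.0004
grip_force: 4.9
```

Emit:
jog_arm --pt "0 0 0 0 0 0 1" --pt "0 0 0 0 0 0 1" --pt "0 0 0 0 0 0 1" --pt "0 0 0 0 0 0 1" --pt "0 0 0 0 0 0 1"

```text
clock: 13.15
tool_pos: [0.4655, -0.2961, 0.1172]
ee_rot: [0.003, 0.681, 0.732, -0.001]
wrist_force: [0.1, -9.8, -2.4]
finger_gap: 0.0001
grip_force: 4.9
```

Emit:
jog_arm --pt "0 0 0 0 0 0 1" --pt "0 0 0 0 0 0 1" --pt "0 0 0 0 0 0 1" --pt "0 0 0 0 0 0 1" --pt "0 0 0 0 0 0 1"

```text
clock: 13.57
tool_pos: [0.4655, -0.2961, 0.1172]
ee_rot: [0.003, 0.681, 0.732, -0.001]
wrist_force: [0.4, -9.5, -1.3]
finger_gap: 0.0005
grip_force: 4.9
```

Emit:
jog_arm --pt "0 0 0 0 0 0 1" --pt "0 0 0 0 0 0 1" --pt "0 0 0 0 0 0 1" --pt "0 0 0 0 0 0 1" --pt "0 0 0 0 0 0 1"

```text
clock: 13.98
tool_pos: [0.4656, -0.2961, 0.1172]
ee_rot: [0.003, 0.681, 0.732, -0.001]
wrist_force: [0.0, -9.1, -1.6]
finger_gap: 0.0004
grip_force: 4.9
```

```bash
python3 - <<'E'
from h import *
im,d=cams.get_image('side'); im2,_=cams.get_image('wrist'); im3,_=cams.get_image('scene')
f=lambda i,u,v,w,h,k:cv2.resize(i[v:v+h,u:u+w],None,fx=k,fy=k)[...,::-1]
cv2.imwrite('pics/c2.png',np.hstack([f(im,330,80,130,125,3),f(im3,100,215,130,125,3)]))
s=r.get_state();print(s['wrist_force'],s['moment'])
E
```

```text
[ -0.11734378 -10.11181776  -1.1556275 ] [-2.07882246  0.09674012  0.08567942]
```

View pics/c2.png

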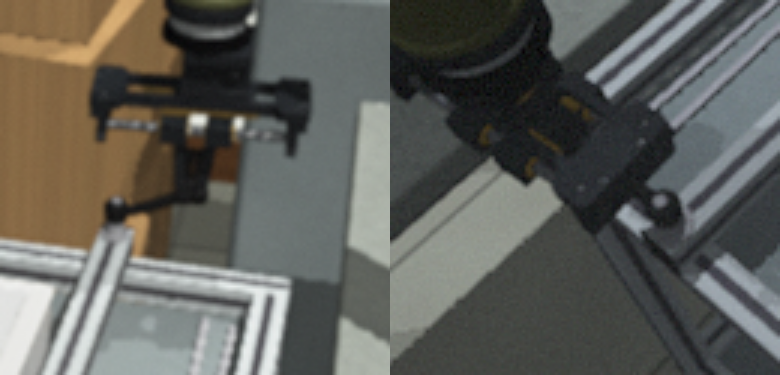

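Both crops show the finger side against the pad end. Moment/force puts the contact 8.6 mm outboard of the tool axis, at x≈0.457, which is the ball (72 mm radius). The lever held, so I'll back off, rise and cross to the left lever.

Emit:
jog_arm --pt "0 -4 0 0 0 0 1" --pt "0 -8 0 0 0 0 1" --pt "0 -10 0 0 0 0 1" --pt "0 -10 0 0 0 0 1" --pt "0 0 0 0 0 0 1"

```text
clock: 14.55
tool_pos: [0.4647, -0.327, 0.1167]
ee_rot: [0.0, 0.681, 0.732, -0.0]
wrist_force: [0.0, -0.4, -0.8]
finger_gap: 0.0006
grip_force: 0.0
```

Emit:
jog_arm --pt "0 0 21 0 0 0 1" --pt "0 0 21 0 0 0 1" --pt "0 0 21 0 0 0 1" --pt "0 0 21 0 0 0 1" --pt "0 0 0 0 0 0 1"

```text
clock: 14.97
tool_pos: [0.4668, -0.3255, 0.2042]
ee_rot: [0.003, 0.68, 0.733, 0.001]
wrist_force: [0.0, -0.4, 0.5]
finger_gap: 0.0008
grip_force: 0.0
```

Emit:
jog_arm --pt "0 39 0 0 0 -0.019 1" --pt "0 39 0 0 0 -0.019 1" --pt "0 39 0 0 0 -0.019 1" --pt "0 39 0 0 0 -0.019 1" --pt "0 39 0 0 0 -0.019 1"

```text
clock: 15.38
tool_pos: [0.4642, -0.1276, 0.2002]
ee_rot: [-0.001, 0.715, 0.7, -0.0]
wrist_force: [0.0, 0.3, -0.2]
finger_gap: 0.0004
grip_force: 0.0
```

Emit:
jog_arm --pt "0 39 0 0 0 -0.019 1" --pt "0 39 0 0 0 -0.019 1" --pt "0 39 0 0 0 -0.019 1" --pt "0 39 0 0 0 -0.019 1" --pt "0 39 0 0 0 -0.019 1"

```text
clock: 15.8
tool_pos: [0.464, 0.0674, 0.2002]
ee_rot: [-0.001, 0.747, 0.665, -0.001]
wrist_force: [0.9, 0.2, -0.2]
finger_gap: 0.0007
grip_force: 0.0
```

Emit:
jog_arm --pt "0 39 0 0 0 -0.019 1" --pt "0 39 0 0 0 -0.019 1" --pt "0 39 0 0 0 -0.019 1" --pt "0 39 0 0 0 -0.019 1" --pt "0 39 0 0 0 -0.019 1"

```text
clock: 16.22
tool_pos: [0.4638, 0.2623, 0.2]
ee_rot: [-0.0, 0.777, 0.629, -0.001]
wrist_force: [0.6, -0.1, 0.0]
finger_gap: 0.0002
grip_force: 0.0
```

Emit:
jog_arm --pt "0 0 0 0 0 0 1" --pt "0 0 0 0 0 0 1" --pt "0 0 0 0 0 0 1" --pt "0 0 0 0 0 0 1" --pt "0 0 0 0 0 0 1"

```text
clock: 16.63
tool_pos: [0.4652, 0.2583, 0.2007]
ee_rot: [0.0, 0.778, 0.628, -0.0]
wrist_force: [-0.0, 0.9, 0.0]
finger_gap: 0.0006
grip_force: 0.0
```

```bash
python3 - <<'E'
from h import *
n='wrist'; m=cams.camera_model(n)
s=r.get_state(); im,d=cams.get_image(n); P=cloud(n,d,m); print(s['tool_pos'],s['wrist_force'],s['moment'])
cv2.imwrite('pics/w2.png',im[...,::-1])
for t in ['axis_a','pad_a']:
  for o in models.outline_of(n,t):
    k=o['pixels']&(d>0); p=P[k]; p=p[(p[:,2]>.07)&(p[:,2]<.13)]
    if len(p)<20: continue
    top=p[p[:,2]>p[:,2].max()-.003]; hub=p[(abs(p[:,2]-.095)<.002)&(p[:,0]>.515)]
    print(t,round(o['confidence'],2),np.round(o['uv']),len(p),'top',np.round(top.mean(0),4),'hub',len(hub),hub.mean(0) if len(hub) else '',np.round(p.min(0),3),np.round(p.max(0),3))
E
```

```text
[0.46517735 0.25829386 0.20068641] [-0.03785344  0.86353403  0.04518941] [-0.0589809   0.08736591  0.01686018]
axis_a 0.97 [375. 128.] 3205 top [0.4705 0.3139 0.1167] hub 925 [0.53478444 0.29928134 0.0953555 ] [0.462 0.287 0.07 ] [0.551 0.323 0.119]
pad_a 0.67 [368. 130.] 3177 top [0.4705 0.3139 0.1167] hub 937 [0.53470297 0.29926799 0.09533754] [0.461 0.287 0.079] [0.551 0.323 0.119]
```

View pics/w2.png

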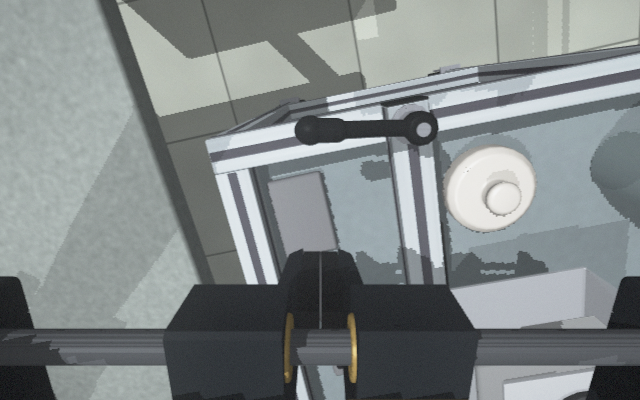

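Wrist view: left pad at (308,129), hub at (424,127), scraper below at (305,215). The pad is at (0.4705, 0.3139, top 0.117), as expected. I'll descend and approach slowly.

Emit:
jog_arm --pt "0 0 -25 0 0 0 1" --pt "0 0 -25 0 0 0 1" --pt "0 0 -20 0 0 0 1" --pt "0 0 -13 0 0 0 1" --pt "0 0 0 0 0 0 1"

```text
clock: 17.2
tool_pos: [0.4638, 0.2591, 0.1155]
ee_rot: [-0.0, 0.778, 0.629, -0.002]
wrist_force: [-0.7, 0.4, -0.1]
finger_gap: 0.0004
grip_force: 0.0
```

Emit:
jog_arm --pt "1.6 7 0 0 0 0 1" --pt "1.6 7 0 0 0 0 1" --pt "1.4 7 0 0 0 0 1" --pt "1 5 0 0 0 0 1" --pt "0 0 0 0 0 0 1"

```text
clock: 17.62
tool_pos: [0.4711, 0.2888, 0.1185]
ee_rot: [-0.0, 0.776, 0.63, 0.002]
wrist_force: [0.1, 0.7, 0.1]
finger_gap: 0.0004
grip_force: 0.0
```

Emit:
jog_arm --pt "0.2 0.9 0 0 0 0 1" --pt "0.2 0.9 0 0 0 0 1" --pt "0 0 0 0 0 0 1" --pt "0 0 0 0 0 0 1" --pt "0 0 0 0 0 0 1"

```text
clock: 18.03
tool_pos: [0.471, 0.2877, 0.1177]
ee_rot: [0.0, 0.777, 0.629, -0.0]
wrist_force: [0.3, -0.2, 0.1]
finger_gap: 0.0007
grip_force: 0.0
```

Emit:
jog_arm --pt "0.2 1 0 0 0 0 1" --pt "0.2 1 0 0 0 0 1" --pt "0.2 1 0 0 0 0 1" --pt "0 0 0 0 0 0 1" --pt "0 0 0 0 0 0 1"

```text
clock: 18.45
tool_pos: [0.4716, 0.2911, 0.1177]
ee_rot: [0.0, 0.777, 0.629, 0.0]
wrist_force: [-1.3, -0.1, 0.5]
finger_gap: 0.0002
grip_force: 0.0
```

Emit:
jog_arm --pt "0.2 1 0 0 0 0 1" --pt "0.2 1 0 0 0 0 1" --pt "0 0 0 0 0 0 1" --pt "0 0 0 0 0 0 1" --pt "0 0 0 0 0 0 1"

```text
clock: 18.87
tool_pos: [0.472, 0.293, 0.1177]
ee_rot: [0.0, 0.777, 0.629, 0.0]
wrist_force: [0.2, -0.6, 0.2]
finger_gap: 0.0007
grip_force: 0.0
```

Emit:
jog_arm --pt "0.2 1 0 0 0 0 1" --pt "0.2 1 0 0 0 0 1" --pt "0 0 0 0 0 0 1" --pt "0 0 0 0 0 0 1" --pt "0 0 0 0 0 0 1"

```text
clock: 19.28
tool_pos: [0.4723, 0.2945, 0.1177]
ee_rot: [0.0, 0.777, 0.629, -0.0]
wrist_force: [-0.3, -2.0, 0.3]
finger_gap: 0.0001
grip_force: 1.0
```

Contact at about 2 N, and it resists as a tight lever should. Pressing on.

Emit:
jog_arm --pt "0.2 1 0 0 0 0 1" --pt "0.2 1 0 0 0 0 1" --pt "0.2 1 0 0 0 0 1" --pt "0 0 0 0 0 0 1" --pt "0 0 0 0 0 0 1"

```text
clock: 19.7
tool_pos: [0.4725, 0.2961, 0.1175]
ee_rot: [0.001, 0.778, 0.629, -0.002]
wrist_force: [-1.4, -6.2, 1.7]
finger_gap: 0.0007
grip_force: 3.0
```

Emit:
jog_arm --pt "0.2 1 0 0 0 0 1" --pt "0.2 1 0 0 0 0 1" --pt "0.2 1 0 0 0 0 1" --pt "0 0 0 0 0 0 1" --pt "0 0 0 0 0 0 1"

```text
clock: 20.12
tool_pos: [0.4726, 0.2971, 0.1174]
ee_rot: [0.001, 0.778, 0.628, -0.003]
wrist_force: [-2.9, -9.5, 3.5]
finger_gap: 0.0002
grip_force: 4.8
```

Emit:
jog_arm --pt "0 0 0 0 0 0 1" --pt "0 0 0 0 0 0 1" --pt "0 0 0 0 0 0 1" --pt "0 0 0 0 0 0 1" --pt "0 0 0 0 0 0 1"

```text
clock: 20.53
tool_pos: [0.4726, 0.2971, 0.1174]
ee_rot: [0.001, 0.778, 0.628, -0.003]
wrist_force: [-1.9, -9.5, 2.3]
finger_gap: 0.0001
grip_force: 4.8
```

```bash
python3 -c "
from h import *
s=r.get_state();print(s['tool_pos'],s['wrist_force'],s['moment'])"
```

```text
[0.47255805 0.29707604 0.11741828] [-1.93656178 -9.45680739  2.25328658] [-2.05685105  0.48003571 -0.0024665 ]
```

Force is about 9.8 N on the pad end. Holding.

Emit:
jog_arm --pt "0 0.3 0 0 0 0 1" --pt "0 0 0 0 0 0 1" --pt "0 0 0 0 0 0 1" --pt "0 0 0 0 0 0 1" --pt "0 0 0 0 0 0 1"

```text
clock: 20.95
tool_pos: [0.4725, 0.2972, 0.1174]
ee_rot: [0.001, 0.778, 0.628, -0.003]
wrist_force: [-1.6, -10.4, 2.8]
finger_gap: 0.0003
grip_force: 4.9
```

Emit:
jog_arm --pt "0 0 0 0 0 0 1" --pt "0 0 0 0 0 0 1" --pt "0 0 0 0 0 0 1" --pt "0 0 0 0 0 0 1" --pt "0 0 0 0 0 0 1"

```text
clock: 21.37
tool_pos: [0.4726, 0.2972, 0.1174]
ee_rot: [0.001, 0.778, 0.628, -0.003]
wrist_force: [-1.3, -9.5, 2.3]
finger_gap: 0.0003
grip_force: 4.9
```

Emit:
jog_arm --pt "0 0 0 0 0 0 1" --pt "0 0 0 0 0 0 1" --pt "0 0 0 0 0 0 1" --pt "0 0 0 0 0 0 1" --pt "0 0 0 0 0 0 1"

```text
clock: 21.78
tool_pos: [0.4726, 0.2972, 0.1174]
ee_rot: [0.001, 0.778, 0.628, -0.003]
wrist_force: [-1.8, -9.5, 2.6]
finger_gap: 0.0004
grip_force: 4.9
```

Emit:
jog_arm --pt "0 0 0 0 0 0 1" --pt "0 0 0 0 0 0 1" --pt "0 0 0 0 0 0 1" --pt "0 0 0 0 0 0 1" --pt "0 0 0 0 0 0 1"

```text
clock: 22.2
tool_pos: [0.4726, 0.2972, 0.1174]
ee_rot: [0.001, 0.778, 0.628, -0.003]
wrist_force: [-2.1, -9.4, 2.8]
finger_gap: 0.0006
grip_force: 4.9
```

Emit:
jog_arm --pt "0 0 0 0 0 0 1" --pt "0 0 0 0 0 0 1" --pt "0 0 0 0 0 0 1" --pt "0 0 0 0 0 0 1" --pt "0 0 0 0 0 0 1"

```text
clock: 22.62
tool_pos: [0.4726, 0.2972, 0.1174]
ee_rot: [0.001, 0.778, 0.628, -0.003]
wrist_force: [-2.0, -10.4, 2.2]
finger_gap: 0.0002
grip_force: 4.9
```

It held for 2 s. I'll let go, rise clear and check.

Emit:
jog_arm --pt "-1 -4 0 0 0 0 1" --pt "-2 -8 0 0 0 0 1" --pt "-2 -10 0 0 0 0 1" --pt "-2 -10 0 0 0 0 1" --pt "0 0 0 0 0 0 1"

```text
clock: 23.03
tool_pos: [0.4664, 0.2669, 0.1179]
ee_rot: [0.0, 0.778, 0.628, -0.001]
wrist_force: [-0.2, -0.8, -0.4]
finger_gap: 0.0005
grip_force: 0.0
```

Emit:
jog_arm --pt "0 0 25 0 0 0 1" --pt "0 0 30 0 0 0 1" --pt "0 0 30 0 0 0 1" --pt "0 0 25 0 0 0 1" --pt "0 0 0 0 0 0 1"

```text
clock: 23.45
tool_pos: [0.4694, 0.2708, 0.2324]
ee_rot: [0.0, 0.777, 0.629, 0.005]
wrist_force: [-0.4, 0.2, -0.1]
finger_gap: 0.0002
grip_force: 0.0
```

Emit:
jog_arm --pt "0 0 0 0 0 0 1" --pt "0 0 0 0 0 0 1" --pt "0 0 0 0 0 0 1" --pt "0 0 0 0 0 0 1" --pt "0 0 0 0 0 0 1"

```text
clock: 23.87
tool_pos: [0.4662, 0.2691, 0.2267]
ee_rot: [-0.0, 0.777, 0.629, -0.001]
wrist_force: [-0.4, -0.0, 0.6]
finger_gap: 0.0
grip_force: 0.0
```

```bash
python3 - <<'E'
from h import *
n='wrist'; im,d=cams.get_image(n); P=cloud(n,d,cams.camera_model(n))
for o in models.outline_of(n,'axis_a'):
    p=P[o['pixels']&(d>0)]; p=p[(p[:,2]>.07)&(p[:,2]<.13)]
    if len(p)>20: print(o['confidence'],np.round(p[p[:,2]>p[:,2].max()-.003].mean(0),4))
for n in ['scene','side']:
    z=np.load(f'{n}0.npz'); im,d=cams.get_image(n)
    P=cloud(n,d,cams.camera_model(n)).reshape(-1,3)
    A=P[(abs(P[:,0]-.47)<.05)&(abs(P[:,1]+.29)<.06)&(P[:,2]>.111)&(P[:,2]<.125)]; print(n,'right pad',len(A),np.median(A,0))
    cv2.imwrite(f'pics/{n}9.png',im[...,::-1])
cv2.imwrite('pics/e.png',np.hstack([cv2.imread('pics/scene9.png')[:,100:500],cv2.imread('pics/side9.png')[:,100:500]]))
E
```

```text
0.75 [0.4707 0.3138 0.1167]
scene right pad 42 [ 0.45939518 -0.28432139  0.11268999]
side right pad 27 [ 0.45619206 -0.2765517   0.11394772]
```

View pics/e.png

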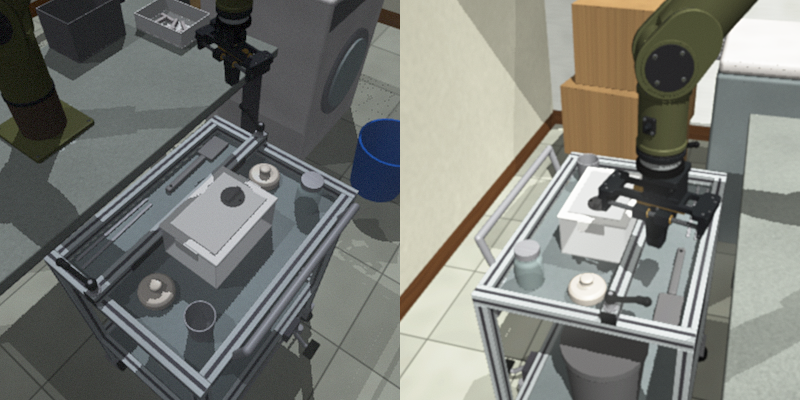

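The left pad hasn't moved (0.4707, 0.3138). The right pad is where it bit, everything on the cart is in place, and the gripper is clear.

```bash
python3 -c "
from rig import order
print(order.sign_off())"
```

```text
the job is handed in; nothing more can be done
None
```

The right-hand lever was the loose one: I turned it clockwise until it bit and it held about 10 N for about 2 s, then the tight left lever held the same push; both are clamped and let go, nothing else on the cart appears to have moved, and the job is handed in (no verdict was shown).

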